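# Set out the vials and the thermometer in their holders

### The job

Get the treatment place ready: stand each of the three vials upright on the floor of the cup holder of its own size (small in small, medium in medium, large in large), and lay the thermometer flat and lengthways in its long rest, either way round. Let go of everything and leave the brown bottle and the gauze stack where they are.

Things in the scene. Friction and masses are not known exactly. Their poses are not given: they have to be found in the camera images.
- small_vial: the small injection vial (colourless glass, grey cap), standing upright on the worktop; round body 20 mm in diameter, 42 mm tall, shoulder narrowing to the cap at the top; grasp the lower body. Origin: centre of its underside, z axis up along the vial. Loose, light (under 0.25 kg).
- medium_vial: the medium injection vial (colourless glass, blue cap), standing upright on the worktop; round body 30 mm in diameter, 60 mm tall, shoulder narrowing to the cap at the top; grasp the lower body. Origin: centre of its underside, z axis up along the vial. Loose, light (under 0.25 kg).
- large_vial: the large injection vial (amber glass, green cap), standing upright on the worktop; round body 46 mm in diameter, 85 mm tall, shoulder narrowing to the cap at the top; grasp the lower body. Origin: centre of its underside, z axis up along the vial. Loose, light (under 0.25 kg).
- small_cup: the small round white cup holder, fixed to the worktop, for the small vial: bore 36 mm wide, outside 44 mm wide (50 mm at its 3 mm thick foot), rim 14 mm above the worktop, floor 4 mm above it (10 mm deep), grey inlay on the floor. Origin: centre of its underside.
- medium_cup: the medium round white cup holder, fixed to the worktop, for the medium vial: bore 48 mm wide, outside 56 mm wide (62 mm at its 3 mm thick foot), rim 14 mm above the worktop, floor 4 mm above it (10 mm deep), grey inlay on the floor. Origin: centre of its underside.
- large_cup: the large round white cup holder, fixed to the worktop, for the large vial: bore 66 mm wide, outside 74 mm wide (80 mm at its 3 mm thick foot), rim 14 mm above the worktop, floor 4 mm above it (10 mm deep), grey inlay on the floor. Origin: centre of its underside.
- thermometer: white digital thermometer lying flat on the worktop, 122 mm long (x axis), 20 mm wide at its widest (y axis), 10 mm thick; origin: middle of its underside, z axis up. Loose, about 12 g. Can be gripped across its width at the middle.
- rest: the thermometer's rest: long white rectangular plate 152 x 48 mm (long along its x axis), fixed to the worktop, plate top 4 mm above the worktop; rails 11 mm above the worktop close both ends and the corners, leaving a pocket 140 x 36 mm inside; between x = -44 and +44 mm both long sides are open, so that fingers can reach down to the plate. Origin: middle of its underside.
- brown_bottle: bystander: tall brown bottle with white cap, 54 mm in diameter, 135 mm tall, loose; leave it alone. Origin: centre of its underside.
- gauze: bystander: square stack of white gauze swabs, 78 x 78 x 30 mm, loose; leave it alone. Origin: centre of its underside.
There are look-alikes about, which are no part of the job. What is shaped like the large_cup but blue is not meant.

How it is judged:
By the outcome, as a careful person would: the job done as asked, in the order asked, and still so for the second after the job is handed in, with the robot touching nothing.
It also fails if it takes over 120 s, if anything falls off the work surface, if the arm or the gripper's body presses on something with over 40 N, if the wrist force passes 120 N, or if a joint passes its speed limit or range.

### The arm

A 6-joint arm with a two-finger parallel gripper is mounted at the origin on a cart in front of the work surface, level with it; the furniture and walls round the work are solid. World frame = base frame: x ahead of the robot, y to its left, z up, the work surface at z = 0. Lengths are in m, angles in rad, forces in N, time in s.
With the tool pointing down it reaches from about 0.275 to 1 m from the base axis. Payload 8.4 kg.
Tool frame: the origin (TCP) lies at the very end of the fingers, on their centre line; the grasp point (between the pads) lies 19 mm behind it (manip.grip_depth is the distance from the TCP to the grasp point, in m); z points along the fingers, y is the line along which they close (so a half turn about z gives the same grasp; the last joint's range is limited). The gripper opens to 85 mm and grips with 20 to 120 N. Pads are 22 mm wide; open, the fingers measure 114 mm over their backs; the gripper's body (76 mm by 85 mm) begins 54 mm behind the grasp point. The pads swing forward as they close: fully open they stand 13 mm farther back than shut.
Start: joints at [-1.17, 0.353, 1.633, -0, 1.155, -0.002], TCP at [0.245, -0.575, 0.231] pointing down, gripper open.
Joint ranges: [-2.63, 2.63], [-0.92, 2.1], [0.06, 2.66], [-1.3, 4.44], [0, 2.69], [-3.02, 3.02]. Speed limits (rad/s): [2.22, 2.22, 2.79, 3.14, 3.14, 3.14].

### API

Orientations are given as a unit quaternion [x, y, z, w].
In Python, from plant import status, optics, order, search_frame, manip gives the robot as it stands.
- The arm moves only by the shell command python3 -m pendant 'ROWS' [FORCE]. ROWS is JSON, a list of rows, each an object with "angular": the turn, a rotation vector about the tool's x, y, z in rad, a list of three; "slide": the shift along the tool's x, y, z in cm, a list of three; "claw": the gripper's target within -1 to 1 (fully open at 1, half-way at 0, shut at -1). In form: [{"angular": [rx, ry, rz], "slide": [tx, ty, tz], "claw": claw}, ...]. A call has exactly 5 rows; each row is the pose to reach, as a shift and turn from the pose commanded when the call began, along the tool's axes at that moment; what a row does not reach only later rows make up. A row lasts 1/8 s, in which the tool goes at most 62.5 mm and 10.7 degrees, less where a joint would pass 70% of its speed; a pose out of reach is approached as far as the arm can. A call with a gripper value outside its range is refused whole. The fingers move at their own pace and stop on an object; FORCE is the grip in N (left out, the last holds). Time passes only in rows, so rows that repeat a pose let the fingers close, or fill a call up. It gives the time, the measured TCP pose, the force, the opening and the grip force at its end, in the units of the state.
- status.get_obs(): the state, without advancing time (a new reading comes with each control period).
- optics.camera(name): name is "scene" or "top" or "wrist"; returns a dict with "pixels" (420x560x3 uint8, blue, green, red), "z_map" (420x560 float32, m along the optical axis (not along the pixel's ray), 0 where there is no reading), "mtx" (3x3 intrinsics, pixels), "rvec" (rotation vector, rad) and "tvec" (3), from world to camera coordinates, as OpenCV has them. Camera axes: x right, y down, z forward; pixel columns grow to the right and rows downward; lengths in m; the calibration is good to about 2 mm. A picture is of the moment at which its call begins.
- order.sign_off(): hands the job in; it is judged then, once.
Trained networks look in the newest picture that a camera, given by its name, has taken for a name from the list of things; names that differ only in an ending like _2 or _b are one class to them, and where a whole thing is asked for, a point or a joint stands for the part that bears it (a point fixed in the world has none). Each returns a list of dicts, best first, with "p" (0 to 1); they miss things now and then, are a little off and sometimes report something else, mostly with a low value. They report only what shows in the picture. A call takes as long as a camera call. They do not tell look-alikes from the thing itself.
- search_frame(camera, target): "position" ([x, y, z] in m, in the coordinates of the camera as it stood for that picture, good to about 4 mm: the middle of the surface that is visible of it).
The state is a dict: "time_s": time; "qpos": joint angles; "qd": joint speeds; "effort": joint torques, N m; "position": TCP position; "tool_rot": TCP orientation; "ft_force": force on the tool from outside, world axes, zero at the start; "ft_torque": the same for the moment, N m; "opening": finger opening in m; "grasp_force": force on a finger pad.
Only numpy, scipy, OpenCV 4.12 (cv2) and the standard library are available. Lean on these libraries where they do the work, as an engineer would, in place of code of your own. Each camera call takes 0.05 s, during which the arm holds its last target. There are 200 camera calls.

## Working session

There is one attempt and no reset: what is moved stays moved. The work goes in short steps, Python scripts to look and compute and a shell command to move; the robot and the scene stay as the last step left them, time stands still between calls to the robot, and variables do not carry over. Pictures are saved under pics/ and viewed, at most 14 in all, crops included, and the job is handed in when it is done.

```bash
ls; mkdir -p pics; cat > h.py <<'E'
import numpy as np, cv2
from scipy.spatial.transform import Rotation as R
from plant import status, optics, order, search_frame, manip
def cam(n):
    c=optics.camera(n); c['R']=cv2.Rodrigues(np.array(c['rvec'],float))[0]; c['t']=np.array(c['tvec'],float).ravel(); return c
def c2w(c,p): return c['R'].T@(np.array(p,float).ravel()-c['t'])
def w2p(c,P):
    q=c['R']@np.array(P,float)+c['t']; q=np.array(c['mtx'])@q; return q[:2]/q[2]
def px(c,u,v,z=None):
    K=np.array(c['mtx']); d=np.linalg.inv(K)@[u,v,1]
    if z is None: return c2w(c,d*c['z_map'][int(v),int(u)])
    o=c2w(c,[0,0,0]); r=c['R'].T@d; return o+r*(z-o[2])/r[2]
def cloud(c):
    v,u=np.mgrid[:420,:560]; d=np.linalg.inv(np.array(c['mtx']))@np.stack([u.ravel(),v.ravel(),np.ones(u.size)])
    P=((d*c['z_map'].ravel()).T-c['t'])@c['R']; P[c['z_map'].ravel()==0]=np.nan; return P.reshape(420,560,3)
E
python3 - <<'E'
from h import *
for n in ['top','scene']:
    c=cam(n); cv2.imwrite(f'pics/{n}1.png',c['pixels'])
    print(n,c2w(c,[0,0,0]).round(3))
    for o in 'small_vial medium_vial large_vial small_cup medium_cup large_cup thermometer rest brown_bottle gauze'.split():
        for d in search_frame(n,o)[:3]:
            P=c2w(c,d['position']); print(o,round(d['p'],2),P.round(3),w2p(c,P).round())
s=status.get_obs(); print({k:np.round(v,3) for k,v in s.items()}, manip.grip_depth)
E
```

```text
pics
top [ 0.377 -0.008  1.115]
small_vial 0.39 [ 0.603 -0.004  0.036] [284. 197.]
medium_vial 0.62 [ 0.58  -0.129  0.049] [346. 210.]
small_cup 0.82 [ 0.458 -0.148  0.006] [352. 273.]
large_cup 0.83 [0.641 0.262 0.006] [158. 178.]
large_cup 0.66 [0.443 0.135 0.008] [212. 275.]
large_cup 0.19 [ 0.51  -0.28   0.004] [417. 250.]
thermometer 0.91 [0.499 0.272 0.015] [146. 244.]
thermometer 0.27 [ 0.583 -0.128  0.046] [346. 208.]
rest 0.62 [ 0.509 -0.282  0.006] [418. 250.]
brown_bottle 0.74 [0.729 0.053 0.105] [257. 126.]
gauze 0.77 [0.722 0.171 0.033] [202. 139.]
scene [ 0.653 -0.694  0.558]
small_vial 0.52 [ 0.609 -0.009  0.026] [282. 222.]
medium_vial 0.78 [ 0.585 -0.14   0.037] [265. 257.]
medium_vial 0.22 [0.501 0.26  0.003] [252. 169.]
large_vial 0.61 [ 0.463 -0.013  0.052] [217. 210.]
small_cup 0.68 [ 0.461 -0.149  0.01 ] [204. 266.]
small_cup 0.16 [0.501 0.26  0.005] [252. 168.]
medium_cup 0.56 [0.577 0.124 0.007] [274. 195.]
large_cup 0.7 [0.449 0.148 0.004] [226. 188.]
large_cup 0.68 [0.575 0.125 0.006] [273. 195.]
large_cup 0.66 [0.639 0.259 0.006] [300. 170.]
thermometer 0.59 [0.5   0.26  0.005] [251. 168.]
thermometer 0.17 [ 0.457 -0.015  0.05 ] [215. 210.]
rest 0.65 [ 0.507 -0.289  0.002] [211. 328.]
brown_bottle 0.82 [0.738 0.039 0.078] [341. 194.]
gauze 0.71 [0.701 0.156 0.031] [323. 183.]
{'time_s': np.float64(1.1), 'qpos': array([-1.17 ,  0.353,  1.633,  0.   ,  1.155, -0.002]), 'qd': array([-0.   ,  0.001, -0.001,  0.001, -0.   , -0.001]), 'effort': array([-1.0000e-03, -6.0519e+01, -3.4245e+01, -0.0000e+00,  1.0000e-03,
       -0.0000e+00]), 'position': array([ 0.245, -0.575,  0.231]), 'tool_rot': array([ 0.98,  0.2 ,  0.  , -0.  ]), 'ft_force': array([ 0.19 , -0.467, -0.157]), 'ft_torque': array([-0.039, -0.03 ,  0.039]), 'grasp_force': np.float64(0.0), 'opening': np.float64(0.085)} 0.0187
```

View pics/top1.png

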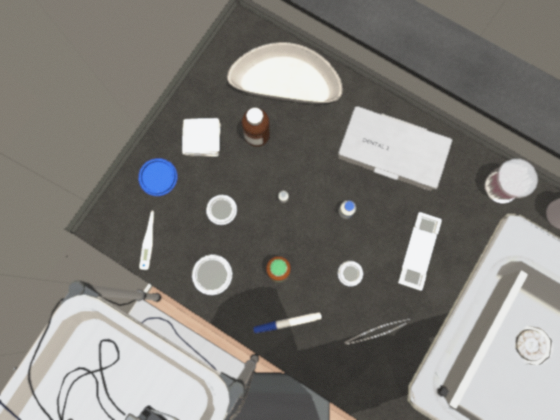

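View pics/scene1.png

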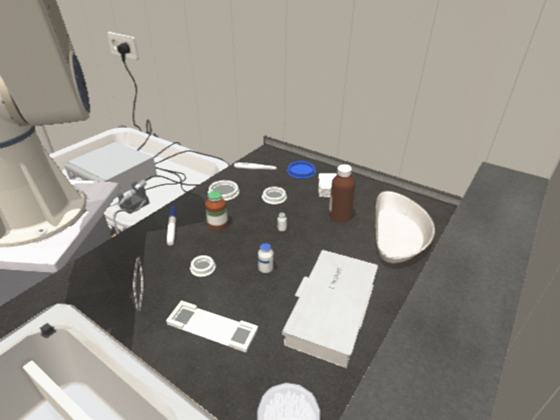

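The top view shows small cup (350,273), medium cup (221,210), large cup (212,275), blue decoy (158,177), rest (420,250), and thermometer (147,241). The pen look-alike is at (288,323), the vials at (284,197), (347,209) and (278,268), and the bottle and gauze at (256,125) and (201,138). The scene view agrees. Next I'll refine by segmentation.

```bash
python3 - <<'E'
from h import *
c=cam('top'); im=c['pixels'].astype(int); mx=im.max(2); P=cloud(c)
def blob(u,v,r,th,z,hull=True):
    m=np.zeros((420,560),np.uint8); m[v-r:v+r,u-r:u+r]=(mx[v-r:v+r,u-r:u+r]>th)
    n,l,s,ce=cv2.connectedComponentsWithStats(m); k=1+np.argmax(s[1:,4]); ys,xs=np.nonzero(l==k)
    W=np.array([px(c,a,b,z)[:2] for a,b in zip(xs,ys)],np.float32)
    rect=cv2.minAreaRect(W*1000); circ=cv2.minEnclosingCircle(W*1000)
    return rect,circ,len(xs)
for n,a in dict(scup=(350,273,22,110,.010),mcup=(221,210,25,110,.010),lcup=(212,275,28,110,.010),rest=(420,250,45,120,.006),thermo=(147,241,32,120,.008),svial=(284,197,12,110,.042),mvial=(347,209,14,110,.060),lvial=(278,268,16,110,.085)).items():
    r,ci,k=blob(*a); print(n,np.round(r[0],1),np.round(r[1],1),round(r[2],1),'circ',np.round(ci[0],1),round(ci[1],1),k)
for n,(u,v) in dict(s=(284,197),m=(347,209),l=(278,268),scup=(350,273),t=(147,241)).items():
    q=P[v-14:v+15,u-14:u+15].reshape(-1,3); q=q[q[:,2]>.012]
    if len(q): print(n,len(q),'zmax',q[:,2].max().round(3),np.median(q,0).round(3))
S=np.nanmax(P[...,2]); print('table z',np.nanmedian(P[240:260,290:320,2]))
E
```

```text
scup [ 457.4 -142.7] [52.1 52.7] 2.1 circ [ 457.  -142.5] 27.0 569
mcup [578.2 124. ] [65.3 64. ] 3.7 circ [578.2 124.8] 33.1 790
lcup [444.4 136.3] [82.  82.9] 2.1 circ [444.7 136. ] 41.9 1370
rest [ 509.1 -284.9] [ 53.6 157.1] 73.5 circ [ 509.2 -284.1] 81.0 1960
thermo [510.8 271.3] [ 22.9 122.5] 87.0 circ [510.9 274.7] 61.3 516
svial [604.2  -2. ] [24.7 20.2] 2.0 circ [604.4  -1.1] 12.6 108
mvial [ 579.9 -130.3] [34.4 29.7] 0.9 circ [ 579.5 -129.3] 18.6 232
lvial [455.4   2.1] [43.1 41.5] 2.1 circ [455.4   1.3] 22.6 448
s 89 zmax 0.047 [ 0.605 -0.002  0.035]
m 223 zmax 0.067 [ 0.581 -0.13   0.047]
l 477 zmax 0.092 [0.455 0.002 0.068]
scup 119 zmax 0.02 [ 0.456 -0.142  0.015]
t 44 zmax 0.017 [0.502 0.269 0.013]
table z 0.0010417225847686139
```

```bash
cat >> h.py <<'E'
def go(x,y,z,yaw=None):
    "slide cm / turn about tool z, from the present pose to a tool-down pose with tool x at yaw (deg)"
    s=status.get_obs(); T=R.from_quat(s['tool_rot']); 
    t=T if yaw is None else R.from_euler('z',yaw,degrees=True)*R.from_quat([1,0,0,0])
    d=T.inv().apply(np.array([x,y,z])-s['position'])*100
    print('slide',d.round(2),'ang',(T.inv()*t).as_rotvec().round(3),'n',np.ceil(np.linalg.norm(d)/6.25))
E
python3 -c "
from h import *
go(.604,-.003,.2,0)"
```

```text
slide [ 55.45 -38.55   3.13] ang [-0.     0.     0.403] n 11.0
```

```bash
python3 -m pendant '[{"angular":[0,0,0],"slide":[5,-3.5,0],"claw":0.2},{"angular":[0,0,0],"slide":[10,-7,0],"claw":0.2},{"angular":[0,0,0],"slide":[15,-10.5,0],"claw":0.2},{"angular":[0,0,0],"slide":[20,-14,0],"claw":0.2},{"angular":[0,0,0],"slide":[25,-17.5,0],"claw":0.2}]' 30; python3 -m pendant '[{"angular":[0,0,0.1],"slide":[5,-3.5,0.5],"claw":0.2},{"angular":[0,0,0.2],"slide":[10,-7,1],"claw":0.2},{"angular":[0,0,0.3],"slide":[15,-10.5,2],"claw":0.2},{"angular":[0,0,0.4],"slide":[20,-14,3],"claw":0.2},{"angular":[0,0,0.403],"slide":[25,-17.5,3],"claw":0.2}]'; python3 -c "
from h import *
go(.604,-.003,.2,0)"
```

```text
time_s: 1.78
position: [0.4073, -0.3144, 0.2316]
tool_rot: [0.98, 0.2, 0.0, 0.0]
ft_force: [0.5, -1.1, -0.0]
opening: 0.0509
grasp_force: 0.0
time_s: 2.4
position: [0.5682, -0.0551, 0.2007]
tool_rot: [1.0, -0.001, -0.0, 0.0]
ft_force: [-0.2, -0.2, 0.5]
opening: 0.0513
grasp_force: 0.0
slide [ 3.57 -5.21  0.06] ang [ 0.     0.001 -0.001] n 2.0
```

```bash
cat >> h.py <<'E'
def wloc(names,save=None):
    c=cam('wrist'); P=cloud(c)
    print('cam at',c2w(c,[0,0,0]).round(3))
    for o in names:
        for d in search_frame('wrist',o)[:2]:
            W=c2w(c,d['position']); print(o,round(d['p'],2),W.round(4),w2p(c,W).round())
    if save: cv2.imwrite(f'pics/{save}.png',c['pixels'])
    return c,P
E
python3 - <<'E'
from h import *
wloc(['small_vial','medium_cup','medium_vial','large_vial'],'w1')
E
```

```text
cam at [ 0.647 -0.056  0.342]
small_vial 0.86 [ 0.6134 -0.007   0.0281] [233. 144.]
medium_cup 0.6 [0.5818 0.127  0.0006] [120. 170.]
medium_vial 0.66 [ 0.5865 -0.1272  0.0464] [352. 173.]
large_vial 0.76 [ 0.4749 -0.0131  0.0599] [240. 280.]
large_vial 0.16 [ 4.480e-01  1.338e-01 -3.000e-04] [132. 273.]
```

View pics/w1.png

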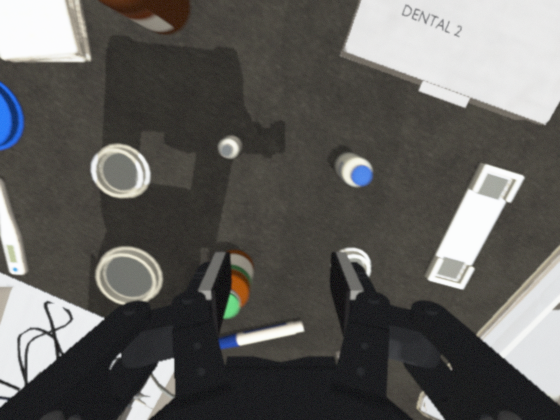

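Small vial at (229,147), medium at (353,170), small cup partly behind the finger at (352,262), medium cup (120,171), large cup (129,275), rest (476,224) and the thermometer at the left edge (10,230). I'll refine using wrist depth.

```bash
cat >> h.py <<'E'
def near(P,x,y,r,z0,z1):
    q=P.reshape(-1,3); return q[(np.hypot(q[:,0]-x,q[:,1]-y)<r)&(q[:,2]>z0)&(q[:,2]<z1)]
def fit(q):
    m=(q[:,:2]*1000).astype(np.float32); r=cv2.minAreaRect(m); ci=cv2.minEnclosingCircle(m)
    return 'n',len(m),'rect',np.round(r[0],1),np.round(r[1],1),round(r[2],1),'circ',np.round(ci[0],1),round(ci[1],1),'zmed',np.median(q[:,2]).round(4)
E
python3 - <<'E'
from h import *
c=cam('wrist');P=cloud(c)
for n,a in dict(table=(.5,.05,.03,-.02,.02),svial=(.605,-.003,.03,.034,.06),mvial=(.58,-.13,.03,.05,.08),mcup=(.578,.124,.05,.009,.03),lcup=(.444,.136,.06,.009,.03),rest=(.509,-.285,.1,.006,.03),restplate=(.509,-.285,.1,.002,.03)).items():
    q=near(P,*a); print(n,*fit(q)) if len(q) else print(n,0)
E
```

```text
table n 1730 rect [499.9  50. ] [59.3 59. ] 88.3 circ [500.  50.] 30.0 zmed -0.0013
svial n 159 rect [607.8  -3.8] [12.8 13.4] 83.5 circ [607.8  -3.5] 7.0 zmed 0.0403
mvial n 362 rect [ 586.3 -134.1] [19.9 19.4] 6.6 circ [ 586.5 -134.7] 10.5 zmed 0.0582
mcup n 634 rect [578.9 123.5] [54.9 55.1] 87.6 circ [579.1 123.5] 28.3 zmed 0.0122
lcup n 617 rect [447.  135.2] [69.9 74.3] 7.6 circ [445.7 135.3] 37.7 zmed 0.0122
rest n 977 rect [ 509.  -285.7] [ 49.2 151.8] 73.7 circ [ 508.6 -286.9] 79.2 zmed 0.0093
restplate n 4422 rect [ 509.1 -285.5] [ 49.4 151.7] 73.5 circ [ 508.7 -286.2] 79.4 zmed 0.0032
```

```bash
python3 -c "
from h import *
go(.6075,-.0035,.013,0)"
```

```text
slide [ 4.03 -5.41 18.81] ang [ 0.     0.001 -0.   ] n 4.0
```

```bash
python3 -m pendant '[{"angular":[0,0,0],"slide":[3,-4,1],"claw":0.2},{"angular":[0,0,0],"slide":[4,-5.4,6],"claw":0.2},{"angular":[0,0,0],"slide":[4,-5.4,12],"claw":0.2},{"angular":[0,0,0],"slide":[4,-5.4,17],"claw":0.2},{"angular":[0,0,0],"slide":[4,-5.4,18.8],"claw":0.2}]' 25; python3 -m pendant '[{"angular":[0,0,0],"slide":[0,0,0],"claw":0.2},{"angular":[0,0,0],"slide":[0,0,0],"claw":-0.8},{"angular":[0,0,0],"slide":[0,0,0],"claw":-0.8},{"angular":[0,0,0],"slide":[0,0,0],"claw":-0.8},{"angular":[0,0,0],"slide":[0,0,0],"claw":-0.8}]'; python3 -m pendant '[{"angular":[0,0,0],"slide":[0,0,0],"claw":-0.8},{"angular":[0,0,0],"slide":[0,0,-1],"claw":-0.8},{"angular":[0,0,0],"slide":[0,0,-3],"claw":-0.8},{"angular":[0,0,0],"slide":[0,0,-5],"claw":-0.8},{"angular":[0,0,0],"slide":[0,0,-8],"claw":-0.8}]';  python3 -c "
from h import *
go(.457,-.1425,.08,0)
c=cam('scene');u,v=w2p(c,status.get_obs()['position']).astype(int);cv2.imwrite('pics/s2.png',cv2.resize(c['pixels'][max(v-90,0):v+90,u-120:u+120],None,fx=3,fy=3))"
```

```text
time_s: 3.32
position: [0.6054, -0.0044, 0.0107]
tool_rot: [1.0, -0.001, -0.002, 0.0]
ft_force: [0.6, 0.1, 0.4]
opening: 0.0512
grasp_force: 0.0
time_s: 3.95
position: [0.6094, -0.0031, 0.0154]
tool_rot: [1.0, 0.0, 0.002, 0.0]
ft_force: [-0.4, -1.5, 7.4]
opening: 0.0182
grasp_force: 25.7
time_s: 4.58
position: [0.6076, -0.0029, 0.0949]
tool_rot: [1.0, -0.0, -0.0, -0.0]
ft_force: [0.5, 0.1, -0.8]
opening: 0.0183
grasp_force: 24.9
slide [-15.05  13.96   1.49] ang [-0.  0. -0.] n 4.0
```

View pics/s2.png

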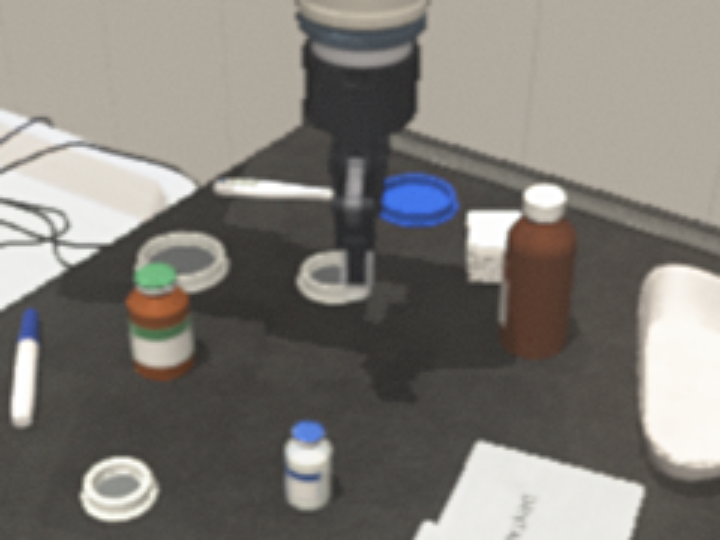

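The small vial is lifted: the scene crop shows the gripper closed above its old place with nothing left there. Moving it over the small cup.

```bash
python3 -m pendant '[{"angular":[0,0,0],"slide":[-4,3.7,0],"claw":-0.8},{"angular":[0,0,0],"slide":[-8,7.4,0],"claw":-0.8},{"angular":[0,0,0],"slide":[-12,11.1,0],"claw":-0.8},{"angular":[0,0,0],"slide":[-15.05,13.95,1.5],"claw":-0.8},{"angular":[0,0,0],"slide":[-15.05,13.95,3],"claw":-0.8}]'; python3 -c "
from h import *
go(.457,-.1425,.018,0)
c,P=wloc(['small_vial','small_cup'],'w2')
"
```

```text
time_s: 5.25
position: [0.4558, -0.1439, 0.0642]
tool_rot: [1.0, -0.001, 0.0, 0.0]
ft_force: [0.2, 1.3, -1.0]
opening: 0.0184
grasp_force: 24.9
slide [ 0.12 -0.15  4.62] ang [ 0.    -0.001 -0.003] n 1.0
cam at [ 0.534 -0.144  0.205]
small_vial 0.92 [ 0.4604 -0.1455  0.0745] [283. 269.]
small_cup 0.6 [ 0.4603 -0.1477  0.0053] [285. 220.]
```

View pics/w2.png

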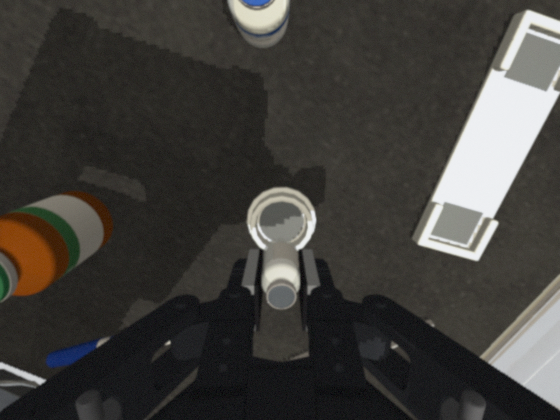

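The wrist view shows the vial upright between the pads (282,270) and centred over the cup (281,220). Lowering.

```bash
python3 -m pendant '[{"angular":[0,0,0],"slide":[0.1,-0.05,1.5],"claw":-0.8},{"angular":[0,0,0],"slide":[0.1,-0.05,3],"claw":-0.8},{"angular":[0,0,0],"slide":[0.1,-0.05,4],"claw":-0.8},{"angular":[0,0,0],"slide":[0.1,-0.05,4.4],"claw":-0.8},{"angular":[0,0,0],"slide":[0.1,-0.05,4.4],"claw":-0.8}]'
```

```text
time_s: 6.02
position: [0.4581, -0.1415, 0.0192]
tool_rot: [1.0, -0.0, -0.0, -0.0]
ft_force: [-1.5, 3.4, 3.9]
opening: 0.0183
grasp_force: 25.4
```

```bash
python3 -m pendant '[{"angular":[0,0,0],"slide":[0,0,0.05],"claw":-0.8},{"angular":[0,0,0],"slide":[0,0,0.05],"claw":-0.4},{"angular":[0,0,0],"slide":[0,0,0.05],"claw":-0.1},{"angular":[0,0,0],"slide":[0,0,0],"claw":0.1},{"angular":[0,0,0],"slide":[0,0,-1],"claw":0.1}]'; python3 -m pendant '[{"angular":[0,0,0],"slide":[0,0,-3],"claw":0.1},{"angular":[0,0,0],"slide":[0,0,-6],"claw":0.2},{"angular":[0,0,0],"slide":[0,0,-10],"claw":0.3},{"angular":[0,0,0],"slide":[3,0,-10],"claw":0.3},{"angular":[0,0,0],"slide":[6,0,-10],"claw":0.3}]'; python3 - <<'E'
from h import *
go(.5865,-.134,.016,0)
c,P=wloc(['small_vial','small_cup','medium_vial'])
for a in [(.458,-.143,.03,.038,.07),(.458,-.143,.04,.009,.02),(.586,-.134,.03,.05,.08)]: print(*fit(near(P,*a)))
E
```

```text
time_s: 6.65
position: [0.4577, -0.1418, 0.0291]
tool_rot: [1.0, -0.0, -0.001, -0.0]
ft_force: [0.8, -0.5, 0.1]
opening: 0.0468
grasp_force: 0.0
time_s: 7.28
position: [0.5194, -0.1422, 0.131]
tool_rot: [1.0, -0.0, 0.001, 0.0]
ft_force: [0.1, -0.3, 1.0]
opening: 0.0549
grasp_force: 0.0
slide [ 6.69 -0.83 11.51] ang [ 0.001 -0.002 -0.001] n 3.0
cam at [ 0.597 -0.143  0.272]
small_vial 0.58 [ 0.4618 -0.1416  0.0311] [279. 269.]
small_cup 0.69 [ 0.4689 -0.1529  0.0055] [291. 250.]
small_cup 0.28 [ 5.76e-01  9.89e-02 -3.00e-04] [  6. 136.]
medium_vial 0.75 [ 0.5841 -0.1353  0.0588] [270. 131.]
n 204 rect [ 456.6 -141.8] [13.8 13.2] 29.6 circ [ 456.5 -141.9] 7.3 zmed 0.0443
n 580 rect [ 459.3 -145.5] [43.  40.8] 77.7 circ [ 458.2 -145.4] 21.9 zmed 0.0125
n 696 rect [ 586.3 -134.5] [19.5 20.2] 0.3 circ [ 586.1 -134.4] 10.2 zmed 0.0583
```

The small vial's cap is at z 44 mm, 4 mm higher than on the table, so it stands on the cup floor. Now the medium vial.

```bash
python3 -m pendant '[{"angular":[0,0,0],"slide":[3.5,-0.5,0],"claw":0.3},{"angular":[0,0,0],"slide":[6.65,-0.8,2],"claw":0.3},{"angular":[0,0,0],"slide":[6.65,-0.8,7],"claw":0.3},{"angular":[0,0,0],"slide":[6.65,-0.8,11],"claw":0.3},{"angular":[0,0,0],"slide":[6.65,-0.8,11.5],"claw":0.3}]'; python3 -m pendant '[{"angular":[0,0,0],"slide":[0,0,0],"claw":0.3},{"angular":[0,0,0],"slide":[0,0,0],"claw":-0.6},{"angular":[0,0,0],"slide":[0,0,0],"claw":-0.6},{"angular":[0,0,0],"slide":[0,0,0],"claw":-0.6},{"angular":[0,0,0],"slide":[0,0,0],"claw":-0.6}]'; python3 -m pendant '[{"angular":[0,0,0],"slide":[0,0,-1],"claw":-0.6},{"angular":[0,0,0],"slide":[0,0,-4],"claw":-0.6},{"angular":[0,0,0],"slide":[0,0,-8],"claw":-0.6},{"angular":[0,0,0],"slide":[0,0,-12],"claw":-0.6},{"angular":[0,0,0],"slide":[0,0,-12],"claw":-0.6}]';  python3 -c "
from h import *
go(.579,.1235,.08,0)"
```

```text
time_s: 8.1
position: [0.5815, -0.1335, 0.0119]
tool_rot: [1.0, -0.0, -0.003, -0.001]
ft_force: [0.2, -0.3, 0.5]
opening: 0.0551
grasp_force: 0.0
time_s: 8.72
position: [0.5859, -0.1344, 0.0162]
tool_rot: [1.0, -0.0, 0.001, 0.0]
ft_force: [-0.1, 0.0, 6.8]
opening: 0.0287
grasp_force: 24.4
time_s: 9.35
position: [0.5871, -0.1345, 0.1387]
tool_rot: [1.0, -0.0, 0.003, 0.001]
ft_force: [-0.4, 0.2, -0.5]
opening: 0.029
grasp_force: 25.0
slide [ -0.86 -25.81   5.82] ang [ 0.002 -0.007 -0.   ] n 5.0
```

```bash
python3 -m pendant '[{"angular":[0,0,0],"slide":[0,-6,0],"claw":-0.6},{"angular":[0,0,0],"slide":[-0.3,-12,0],"claw":-0.6},{"angular":[0,0,0],"slide":[-0.6,-18,0],"claw":-0.6},{"angular":[0,0,0],"slide":[-0.7,-24,0],"claw":-0.6},{"angular":[0,0,0],"slide":[-0.7,-25.8,3],"claw":-0.6}]'; python3 -m pendant '[{"angular":[0,0,0],"slide":[0,0,3],"claw":-0.6},{"angular":[0,0,0],"slide":[0,0,5],"claw":-0.6},{"angular":[0,0,0],"slide":[0,0,6],"claw":-0.6},{"angular":[0,0,0],"slide":[0,0,6],"claw":-0.6},{"angular":[0,0,0],"slide":[0,0,6],"claw":-0.6}]'; python3 -c "
from h import *
go(.579,.1235,.02,0)
c,P=wloc(['medium_vial','medium_cup'])
for a in [(.579,.1235,.05,.009,.02),(.579,.1235,.04,.03,.2)]: print(*fit(near(P,*a)))"
```

```text
time_s: 9.98
position: [0.5789, 0.1276, 0.1056]
tool_rot: [1.0, 0.001, 0.002, -0.001]
ft_force: [0.5, -0.4, -0.7]
opening: 0.0286
grasp_force: 25.1
time_s: 10.6
position: [0.5784, 0.124, 0.045]
tool_rot: [1.0, -0.0, 0.001, -0.0]
ft_force: [0.3, 0.5, -0.3]
opening: 0.0287
grasp_force: 25.1
slide [0.06 0.05 2.5 ] ang [-0.    -0.001 -0.   ] n 1.0
cam at [0.656 0.124 0.186]
medium_vial 0.57 [0.5857 0.1244 0.0754] [278. 287.]
medium_cup 0.61 [0.5915 0.1258 0.0031] [277. 216.]
n 1032 rect [589.4 123.9] [54.7 35.8] 89.8 circ [579.7 124.1] 27.9 zmed 0.0124
n 30995 rect [583.3 123.5] [34.  79.9] 0.1 circ [579.  123.5] 40.0 zmed 0.1117
```

Cup centre (0.579,0.124), aligned to 1 mm. Lower and release.

```bash
python3 -m pendant '[{"angular":[0,0,0],"slide":[0.05,0,1],"claw":-0.6},{"angular":[0,0,0],"slide":[0.05,0,2],"claw":-0.6},{"angular":[0,0,0],"slide":[0.05,0,2.4],"claw":-0.6},{"angular":[0,0,0],"slide":[0.05,0,2.45],"claw":-0.6},{"angular":[0,0,0],"slide":[0.05,0,2.45],"claw":-0.6}]';  python3 -m pendant '[{"angular":[0,0,0],"slide":[0,0,0],"claw":-0.6},{"angular":[0,0,0],"slide":[0,0,0],"claw":-0.2},{"angular":[0,0,0],"slide":[0,0,0],"claw":0.1},{"angular":[0,0,0],"slide":[0,0,0],"claw":0.3},{"angular":[0,0,0],"slide":[0,0,-1],"claw":0.3}]'; python3 -m pendant '[{"angular":[0,0,0],"slide":[0,0,-3],"claw":0.3},{"angular":[0,0,0],"slide":[0,0,-6],"claw":0.3},{"angular":[0,0,0],"slide":[0,0,-12],"claw":0.7},{"angular":[0,0,0],"slide":[-3,3,-14],"claw":0.7},{"angular":[0,0,0],"slide":[-6,6,-15],"claw":0.7}]'; python3 - <<'E'
from h import *
go(.455,.0,.021,0)
c,P=wloc(['medium_vial','large_vial'],'w3')
for a in [(.579,.1235,.03,.052,.1),(.455,0,.04,.075,.12)]: 
  q=near(P,*a)
  if len(q): print(*fit(q))
E
```

```text
time_s: 11.38
position: [0.5779, 0.124, 0.0201]
tool_rot: [1.0, -0.0, -0.001, 0.0]
ft_force: [-5.3, -0.8, 9.8]
opening: 0.0288
grasp_force: 25.9
time_s: 12.0
position: [0.5777, 0.1238, 0.0293]
tool_rot: [1.0, -0.0, -0.001, 0.0]
ft_force: [-0.7, -1.6, -0.2]
opening: 0.0556
grasp_force: 0.0
time_s: 12.62
position: [0.5185, 0.0637, 0.182]
tool_rot: [1.0, 0.0, 0.002, -0.0]
ft_force: [-0.1, -1.2, -0.6]
opening: 0.0724
grasp_force: 0.0
slide [-6.4   6.37 16.08] ang [-0.    -0.003  0.001] n 3.0
cam at [0.596 0.063 0.324]
medium_vial 0.75 [0.6894 0.1845 0.0017] [149.   6.]
medium_vial 0.57 [0.5787 0.1188 0.0481] [218. 132.]
large_vial 0.9 [0.4717 0.0063 0.0582] [339. 247.]
n 476 rect [577.7 122.3] [19.6 20. ] 86.0 circ [577.6 122.5] 10.1 zmed 0.0623
n 608 rect [459.7   5.3] [20.7 31.6] 75.6 circ [458.1   0.5] 16.2 zmed 0.083
```

View pics/w3.png

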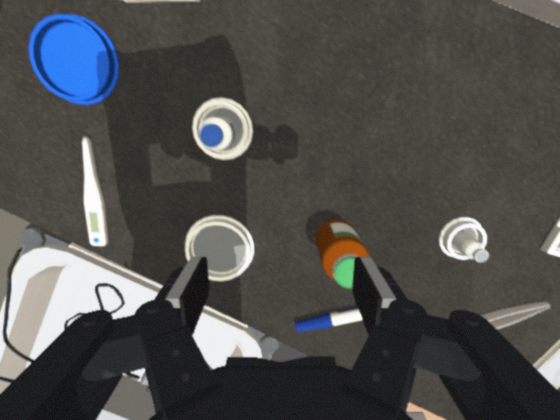

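Small and medium vials stand in their cups, at (465,245) and (215,133). The large vial is at (345,265), the large cup at (220,250) and the thermometer at (93,195). Next I'll measure the large vial's green cap, the cup and the thermometer.

```bash
python3 - <<'E'
from h import *
c=cam('wrist');P=cloud(c);im=c['pixels'].astype(int)
g=(im[...,1]>im[...,2]+40)&(im[...,1]>im[...,0]+20)
q=P[g]; q=q[(q[:,2]>.07)&(np.hypot(q[:,0]-.455,q[:,1])<.05)]; print('cap',*fit(q))
m=np.zeros(g.shape,bool);m[220:300,310:380]=1
q=P[m&(P[...,2]>.01)&(P[...,2]<.09)]; q=q[np.hypot(q[:,0]-.457,q[:,1])<.04]; print('body',*fit(q))
print('lcup',*fit(near(P,.445,.1355,.05,.009,.02)))
mm=np.zeros(g.shape,np.uint8);mm[130:250,70:115]=(im[130:250,70:115].max(2)>120)
n,l,s,ce=cv2.connectedComponentsWithStats(mm);k=1+np.argmax(s[1:,4]);ys,xs=np.nonzero(l==k);print(s[k])
W=np.array([px(c,a,b,.006) for a,b in zip(xs,ys)]);print('th',*fit(W))
d=W[:,:2]-W[:,:2].mean(0);e,v=np.linalg.eigh(d.T@d);a=v[:,1]; print('pca',np.degrees(np.arctan2(a[1],a[0])),W.mean(0)); t=d@a; mid=(t.max()+t.min())/2
sel=abs(t-mid)<.004; print('mid',W[sel].mean(0), 'width',np.ptp(d[sel]@v[:,0]))
E
```

```text
cap n 527 rect [458.6   6.6] [18.4 30.2] 87.7 circ [458.4   1. ] 15.1 zmed 0.0832
body n 2214 rect [462.3   4.4] [34.9 45.9] 45.9 circ [458.7   0.7] 23.0 zmed 0.0621
lcup n 628 rect [446.5 133.3] [73.3 69.7] 45.9 circ [445.  134.9] 37.1 zmed 0.0123
[  79  135   27  111 1748]
th n 1748 rect [510.6 268.8] [ 22.8 123.5] 86.6 circ [510.7 270.3] 61.8 zmed 0.006
pca 176.04876296805372 [0.5043468 0.2691274 0.006    ]
mid [0.51041954 0.26865827 0.006     ] width 0.020751283947711942
```

```bash
python3 -m pendant '[{"angular":[0,0,0],"slide":[-3,3.2,0],"claw":0.7},{"angular":[0,0,0],"slide":[-6.05,6.35,2],"claw":0.7},{"angular":[0,0,0],"slide":[-6.05,6.35,7],"claw":0.7},{"angular":[0,0,0],"slide":[-6.05,6.35,12],"claw":0.7},{"angular":[0,0,0],"slide":[-6.05,6.35,12],"claw":0.7}]'; python3 -c "
from h import *
go(.4585,.0003,.021,0)"
```

```text
time_s: 13.45
position: [0.4557, 0.0009, 0.0571]
tool_rot: [1.0, 0.0, -0.003, -0.0]
ft_force: [-0.7, 0.2, 1.0]
opening: 0.0727
grasp_force: 0.0
slide [0.3  0.06 3.61] ang [-0.     0.007  0.   ] n 1.0
```

```bash
python3 -m pendant '[{"angular":[0,0,0],"slide":[0.05,0,1],"claw":0.7},{"angular":[0,0,0],"slide":[0.05,0,3],"claw":0.7},{"angular":[0,0,0],"slide":[0.05,0,4],"claw":0.7},{"angular":[0,0,0],"slide":[0.05,0,4],"claw":0.7},{"angular":[0,0,0],"slide":[0.05,0,4],"claw":-0.3}]' 30; python3 -m pendant '[{"angular":[0,0,0],"slide":[0,0,0],"claw":-0.3},{"angular":[0,0,0],"slide":[0,0,0],"claw":-0.3},{"angular":[0,0,0],"slide":[0,0,0],"claw":-0.3},{"angular":[0,0,0],"slide":[0,0,0],"claw":-0.3},{"angular":[0,0,0],"slide":[0,0,0],"claw":-0.3}]'; python3 -c "
from h import *
go(.445,.1353,.1,0)"
```

```text
time_s: 14.08
position: [0.4589, 0.0006, 0.0205]
tool_rot: [1.0, -0.0, 0.001, 0.0]
ft_force: [-0.4, 0.7, 0.3]
opening: 0.0561
grasp_force: 0.0
time_s: 14.7
position: [0.4589, 0.0006, 0.0207]
tool_rot: [1.0, -0.0, 0.001, -0.0]
ft_force: [-0.8, 0.8, 5.1]
opening: 0.0451
grasp_force: 29.9
slide [ -1.38 -13.47  -7.93] ang [-0.    -0.001 -0.   ] n 3.0
```

Gripped at 45 mm opening. Lift 6 cm, traverse, and lower to the release height (TCP ≈ 0.025).

```bash
python3 -m pendant '[{"angular":[0,0,0],"slide":[0,0,-2],"claw":-0.3},{"angular":[0,0,0],"slide":[0,0,-5],"claw":-0.3},{"angular":[0,0,0],"slide":[-0.4,-4,-6],"claw":-0.3},{"angular":[0,0,0],"slide":[-0.9,-9,-6],"claw":-0.3},{"angular":[0,0,0],"slide":[-1.4,-13.45,-6],"claw":-0.3}]'; python3 -m pendant '[{"angular":[0,0,0],"slide":[0,0,1],"claw":-0.3},{"angular":[0,0,0],"slide":[0,0,3],"claw":-0.3},{"angular":[0,0,0],"slide":[0,0,3.5],"claw":-0.3},{"angular":[0,0,0],"slide":[0,0,3.5],"claw":-0.3},{"angular":[0,0,0],"slide":[0,0,3.5],"claw":-0.3}]'; python3 -c "
from h import *
go(.445,.1353,.025,0)
c,P=wloc(['large_vial','large_cup'])
print(*fit(near(P,.445,.1353,.055,.009,.02)))"
```

```text
time_s: 15.32
position: [0.4445, 0.1365, 0.0806]
tool_rot: [1.0, -0.0, 0.001, -0.0]
ft_force: [0.6, -0.5, -1.6]
opening: 0.045
grasp_force: 31.4
time_s: 15.95
position: [0.4448, 0.1347, 0.0453]
tool_rot: [1.0, -0.0, 0.0, -0.0]
ft_force: [-0.3, -0.2, -0.7]
opening: 0.0448
grasp_force: 31.5
slide [ 0.02 -0.05  2.03] ang [-0.    -0.001 -0.001] n 1.0
cam at [0.523 0.134 0.187]
large_vial 0.75 [0.4592 0.13   0.0861] [291. 286.]
large_vial 0.32 [0.5612 0.1243 0.0335] [303.  20.]
large_cup 0.58 [ 0.4613  0.1341 -0.0005] [280. 210.]
n 1342 rect [459.6 135.3] [44.7 72.8] 0.1 circ [445.5 135.4] 36.7 zmed 0.0124
```

```bash
python3 -m pendant '[{"angular":[0,0,0],"slide":[0,-0.05,0.8],"claw":-0.3},{"angular":[0,0,0],"slide":[0,-0.05,1.6],"claw":-0.3},{"angular":[0,0,0],"slide":[0,-0.05,1.95],"claw":-0.3},{"angular":[0,0,0],"slide":[0,-0.05,2],"claw":-0.3},{"angular":[0,0,0],"slide":[0,-0.05,2],"claw":-0.3}]';  python3 -m pendant '[{"angular":[0,0,0],"slide":[0,0,0],"claw":-0.3},{"angular":[0,0,0],"slide":[0,0,0],"claw":0.2},{"angular":[0,0,0],"slide":[0,0,0],"claw":0.5},{"angular":[0,0,0],"slide":[0,0,0],"claw":0.7},{"angular":[0,0,0],"slide":[0,0,-0.5],"claw":0.7}]'; python3 -m pendant '[{"angular":[0,0,0],"slide":[0,0,-3],"claw":0.7},{"angular":[0,0,0],"slide":[0,0,-7],"claw":0.7},{"angular":[0,0,0],"slide":[0,0,-12],"claw":0.7},{"angular":[0,0,0],"slide":[2,-3,-15],"claw":0.3},{"angular":[0,0,0],"slide":[4.5,-6,-15],"claw":0}]'; python3 - <<'E'
from h import *
go(.5105,.2688,.05,-4)
c,P=wloc(['large_vial','thermometer'],'w4')
for a in [(.445,.135,.04,.08,.12),(.505,.269,.08,.004,.03)]: 
  q=near(P,*a)
  if len(q): print(*fit(q))
E
```

```text
time_s: 16.73
position: [0.4438, 0.1354, 0.0247]
tool_rot: [1.0, -0.0, -0.001, 0.0]
ft_force: [-2.1, 0.0, 5.3]
opening: 0.0448
grasp_force: 32.1
time_s: 17.35
position: [0.4441, 0.1354, 0.0297]
tool_rot: [1.0, -0.0, -0.0, 0.0]
ft_force: [-0.5, -0.3, -0.1]
opening: 0.0722
grasp_force: 0.0
time_s: 17.98
position: [0.4913, 0.1967, 0.1833]
tool_rot: [1.0, -0.0, 0.003, -0.001]
ft_force: [-0.3, 0.0, -0.6]
opening: 0.0428
grasp_force: 0.0
slide [ 1.84 -7.18 13.36] ang [-0.002 -0.005  0.069] n 3.0
cam at [0.569 0.196 0.325]
large_vial 0.58 [0.459  0.1334 0.0637] [348. 235.]
thermometer 0.55 [0.4989 0.2643 0.0088] [217. 181.]
thermometer 0.25 [0.5868 0.1321 0.0029] [345.  93.]
n 592 rect [447.5 130.9] [31.1 19.5] 48.3 circ [443.6 134.2] 15.7 zmed 0.087
n 1438 rect [511.1 268.6] [ 18.7 121.5] 85.4 circ [511.2 269.6] 60.8 zmed 0.0079
```

View pics/w4.png

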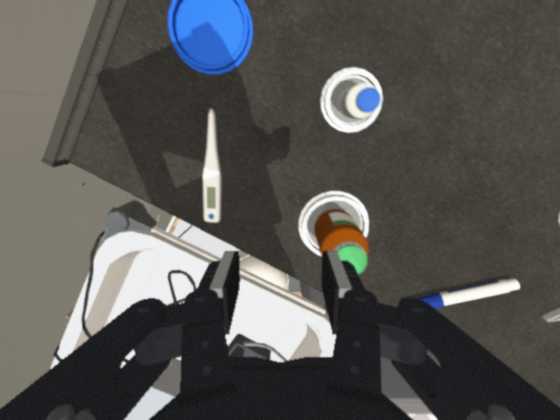

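Large vial in its cup at (340,230), with cap top z 87 mm (83+4). Thermometer at (210,165). I'll check its width profile near the middle before gripping.

```bash
python3 - <<'E'
from h import *
c=cam('wrist');im=c['pixels'].astype(int)
mm=np.zeros((420,560),np.uint8);mm[104:226,195:228]=(im[104:226,195:228].max(2)>115)
n,l,s,ce=cv2.connectedComponentsWithStats(mm);k=1+np.argmax(s[1:,4]);ys,xs=np.nonzero(l==k)
W=np.array([px(c,a,b,.006)[:2] for a,b in zip(xs,ys)])
a=np.radians(-4.3);t=W@[np.cos(a),np.sin(a)];n=W@[-np.sin(a),np.cos(a)]; o=(t.max()+t.min())/2; print('len',np.ptp(t))
for k in range(-55,60,10):
    m=abs(t-o-k/1000)<.002; print(k,round(np.ptp(n[m])*1e3,1),round((n[m].max()+n[m].min())*500,1), W[m].mean(0).round(4))
go(.511,.2686,.004,-4.3)
E
```

```text
len 0.12204912109514282
-55 17.7 306.3 [0.4558 0.2731]
-45 17.6 306.4 [0.4658 0.272 ]
-35 19.6 306.5 [0.4758 0.2714]
-25 19.4 306.5 [0.4857 0.2708]
-15 19.2 306.6 [0.4957 0.2701]
-5 19.0 306.7 [0.5057 0.2699]
5 14.7 306.8 [0.5157 0.2688]
15 12.5 306.9 [0.5257 0.2682]
25 10.3 306.9 [0.5357 0.2676]
35 8.2 307.0 [0.5457 0.2669]
45 7.1 307.6 [0.5558 0.2667]
55 6.0 307.2 [0.5654 0.2657]
slide [ 2.22 -7.31 17.56] ang [0.    0.001 0.076] n 4.0
```

```bash
python3 -m pendant '[{"angular":[0,0,0.07],"slide":[0.5,-4,0],"claw":0},{"angular":[0,0,0.07],"slide":[1.1,-7.4,3],"claw":0},{"angular":[0,0,0.07],"slide":[1.1,-7.4,8],"claw":0},{"angular":[0,0,0.07],"slide":[1.1,-7.4,13],"claw":0},{"angular":[0,0,0.07],"slide":[1.1,-7.4,13],"claw":0}]' 20; python3 - <<'E'
from h import *
go(.500,.2699,.0045,-3.9)
c,P=wloc(['thermometer'],'w5')
E
```

```text
time_s: 18.8
position: [0.4967, 0.2671, 0.0465]
tool_rot: [0.999, -0.035, -0.004, 0.002]
ft_force: [0.1, 0.1, 0.1]
opening: 0.0426
grasp_force: 0.0
slide [ 0.34 -0.32  4.2 ] ang [ 0.005  0.007 -0.002] n 1.0
cam at [0.576 0.262 0.187]
thermometer 0.7 [0.5018 0.2705 0.0039] [274. 228.]
```

View pics/w5.png

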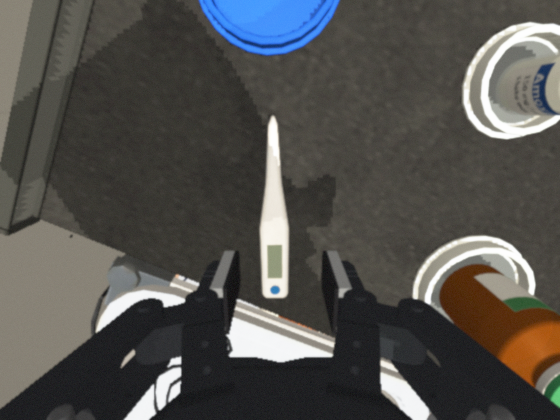

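Thermometer centred at (273,230), with its wide part at rows 215–295 between the fingers and aligned. Descending.

```bash
python3 -m pendant '[{"angular":[0,0,0],"slide":[0,0,0.5],"claw":0},{"angular":[0,0,0],"slide":[0,0,1.5],"claw":0},{"angular":[0,0,0],"slide":[0,0,2],"claw":0},{"angular":[0,0,0],"slide":[0,0,2],"claw":0},{"angular":[0,0,0],"slide":[0,0,2],"claw":0}]'; python3 - <<'E'
from h import *
go(.500,.2699,.0045,-3.9)
E
```

```text
time_s: 19.52
position: [0.5004, 0.2696, 0.0299]
tool_rot: [0.999, -0.035, 0.0, -0.0]
ft_force: [0.7, -0.8, -0.4]
opening: 0.0426
grasp_force: 0.0
slide [-0.04 -0.03  2.54] ang [-0.    -0.    -0.002] n 1.0
```

```bash
python3 -m pendant '[{"angular":[0,0,0],"slide":[0,0,1.2],"claw":0},{"angular":[0,0,0],"slide":[0,0,2.2],"claw":0},{"angular":[0,0,0],"slide":[0,0,2.5],"claw":0},{"angular":[0,0,0],"slide":[0,0,2.5],"claw":0},{"angular":[0,0,0],"slide":[0,0,2.5],"claw":-0.8}]' 20; python3 -m pendant '[{"angular":[0,0,0],"slide":[0,0,0],"claw":-0.8},{"angular":[0,0,0],"slide":[0,0,0],"claw":-0.8},{"angular":[0,0,0],"slide":[0,0,0],"claw":-0.8},{"angular":[0,0,0],"slide":[0,0,0],"claw":-0.8},{"angular":[0,0,0],"slide":[0,0,0],"claw":-0.8}]'
```

```text
time_s: 20.15
position: [0.5005, 0.2696, 0.0049]
tool_rot: [0.999, -0.035, 0.0, -0.0]
ft_force: [-0.0, -0.0, 0.8]
opening: 0.0258
grasp_force: 0.0
time_s: 20.78
position: [0.5006, 0.2696, 0.0051]
tool_rot: [0.999, -0.035, 0.0, -0.0]
ft_force: [-0.5, -0.6, 5.4]
opening: 0.0174
grasp_force: 20.0
```

```bash
python3 -m pendant '[{"angular":[0,0,0],"slide":[0,0,-1],"claw":-0.8},{"angular":[0,0,0],"slide":[0,0,-4],"claw":-0.8},{"angular":[0,0,0],"slide":[0,0,-8],"claw":-0.8},{"angular":[0,0,0],"slide":[0,0,-12],"claw":-0.8},{"angular":[0,0,0],"slide":[0,0,-14],"claw":-0.8}]'; python3 - <<'E'
from h import *
go(.4985,-.2824,.1,-16.4)
c,P=wloc(['thermometer'],'w6')
E
```

```text
time_s: 21.4
position: [0.5011, 0.2699, 0.1475]
tool_rot: [0.999, -0.035, 0.001, -0.001]
ft_force: [0.3, 1.2, 0.3]
opening: 0.0174
grasp_force: 19.6
slide [ 3.61 55.12  4.67] ang [-0.002 -0.002  0.216] n 9.0
cam at [0.579 0.264 0.289]
thermometer 0.72 [0.5051 0.2688 0.1495] [281. 262.]
```

View pics/w6.png

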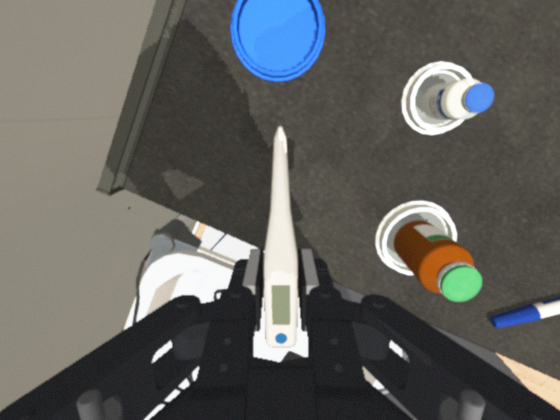

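The thermometer is held straight along the tool, with its tip at (280,128) and body end at (281,340). Carrying it to the rest.

```bash
python3 -m pendant '[{"angular":[0,0,0],"slide":[0.4,5.5,0],"claw":-0.8},{"angular":[0,0,0.05],"slide":[0.8,11,0],"claw":-0.8},{"angular":[0,0,0.1],"slide":[1.2,16.5,0],"claw":-0.8},{"angular":[0,0,0.15],"slide":[1.6,22,0],"claw":-0.8},{"angular":[0,0,0.215],"slide":[2,27.5,0],"claw":-0.8}]'; python3 -c "
from h import *
go(.4985,-.2824,.1,-16.4)"
```

```text
time_s: 22.12
position: [0.5001, -0.0079, 0.1439]
tool_rot: [0.99, -0.143, -0.001, 0.0]
ft_force: [0.3, -0.1, -0.0]
opening: 0.0173
grasp_force: 19.6
slide [ 7.62 26.37  4.39] ang [ 0.     0.001 -0.001] n 5.0
```

```bash
python3 -m pendant '[{"angular":[0,0,0],"slide":[1.6,5.5,0],"claw":-0.8},{"angular":[0,0,0],"slide":[3.2,11,0],"claw":-0.8},{"angular":[0,0,0],"slide":[4.8,16.5,0],"claw":-0.8},{"angular":[0,0,0],"slide":[6.4,22,1],"claw":-0.8},{"angular":[0,0,0],"slide":[7.6,26.35,3],"claw":-0.8}]';python3 -m pendant '[{"angular":[0,0,0],"slide":[0,0,2],"claw":-0.8},{"angular":[0,0,0],"slide":[0,0,4],"claw":-0.8},{"angular":[0,0,0],"slide":[0,0,6],"claw":-0.8},{"angular":[0,0,0],"slide":[0,0,6],"claw":-0.8},{"angular":[0,0,0],"slide":[0,0,6],"claw":-0.8}]'; python3 - <<'E'
from h import *
go(.4985,-.2824,.009,-16.4)
c,P=wloc(['thermometer','rest'],'w7')
E
```

```text
time_s: 22.75
position: [0.4996, -0.2828, 0.1141]
tool_rot: [0.99, -0.143, 0.0, 0.0]
ft_force: [1.3, 0.2, 0.6]
opening: 0.017
grasp_force: 19.6
time_s: 23.38
position: [0.4998, -0.2804, 0.0548]
tool_rot: [0.99, -0.142, -0.0, -0.0]
ft_force: [-0.6, -0.5, -0.4]
opening: 0.0175
grasp_force: 19.7
slide [-0.06  0.23  4.58] ang [-0.     0.     0.001] n 1.0
cam at [ 0.575 -0.303  0.196]
thermometer 0.83 [ 0.5064 -0.2833  0.0547] [282. 255.]
rest 0.95 [ 0.551  -0.2951  0.0017] [280. 151.]
```

View pics/w7.png

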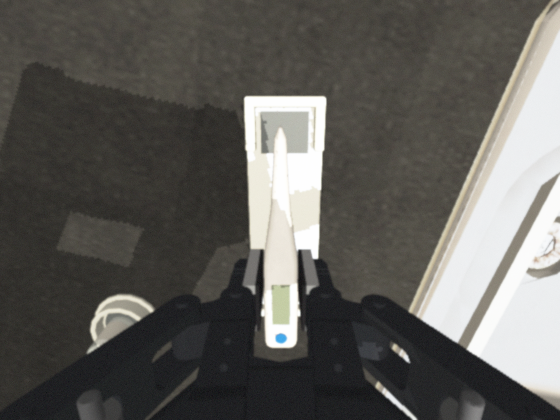

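The rest (column ~285) is parallel to the thermometer (column ~281), and the computed 2 mm sideways shift corrects the difference. Lowering.

```bash
python3 -m pendant '[{"angular":[0,0,0],"slide":[-0.05,0.2,1],"claw":-0.8},{"angular":[0,0,0],"slide":[-0.05,0.2,2.5],"claw":-0.8},{"angular":[0,0,0],"slide":[-0.05,0.2,4],"claw":-0.8},{"angular":[0,0,0],"slide":[-0.05,0.2,4.5],"claw":-0.8},{"angular":[0,0,0],"slide":[-0.05,0.2,4.5],"claw":-0.8}]'; python3 -m pendant '[{"angular":[0,0,0],"slide":[0,0,0],"claw":-0.8},{"angular":[0,0,0],"slide":[0,0,0],"claw":-0.5},{"angular":[0,0,0],"slide":[0,0,0],"claw":-0.3},{"angular":[0,0,0],"slide":[0,0,0],"claw":-0.2},{"angular":[0,0,0],"slide":[0,0,-1],"claw":-0.1}]'; python3 -m pendant '[{"angular":[0,0,0],"slide":[0,0,-3],"claw":0},{"angular":[0,0,0],"slide":[0,0,-7],"claw":0},{"angular":[0,0,0],"slide":[0,0,-12],"claw":0},{"angular":[0,0,0],"slide":[-3,0,-14],"claw":0},{"angular":[0,0,0],"slide":[-6,0,-14],"claw":0}]'; python3 - <<'E'
from h import *
c,P=wloc(['thermometer','rest'],'w8')
print(*fit(near(P,.509,-.2855,.1,.0125,.03)))
t=cam('top');cv2.imwrite('pics/t2.png',t['pixels'])
E
```

```text
time_s: 24.15
position: [0.4984, -0.282, 0.009]
tool_rot: [0.99, -0.142, -0.001, -0.0]
ft_force: [-0.7, 0.3, -1.0]
opening: 0.0172
grasp_force: 22.0
time_s: 24.78
position: [0.4982, -0.282, 0.0196]
tool_rot: [0.99, -0.142, -0.001, -0.0]
ft_force: [-0.1, -0.2, -0.7]
opening: 0.0384
grasp_force: 0.0
time_s: 25.4
position: [0.4417, -0.2658, 0.1624]
tool_rot: [0.99, -0.142, 0.002, 0.001]
ft_force: [-1.9, 0.2, 0.1]
opening: 0.0431
grasp_force: 0.0
cam at [ 0.516 -0.288  0.304]
thermometer 0.91 [ 0.5003 -0.2841  0.0108] [281. 130.]
rest 0.6 [ 0.5279 -0.2872  0.0019] [276. 100.]
n 513 rect [ 506.8 -285.8] [ 16.3 117.1] 73.3 circ [ 506.6 -286.4] 58.5 zmed 0.0129
```

View pics/w8.png

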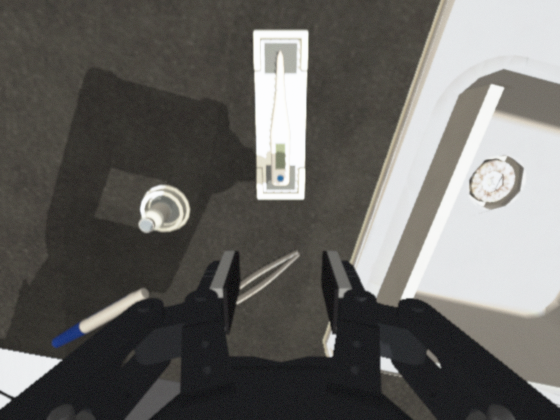

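View pics/t2.png

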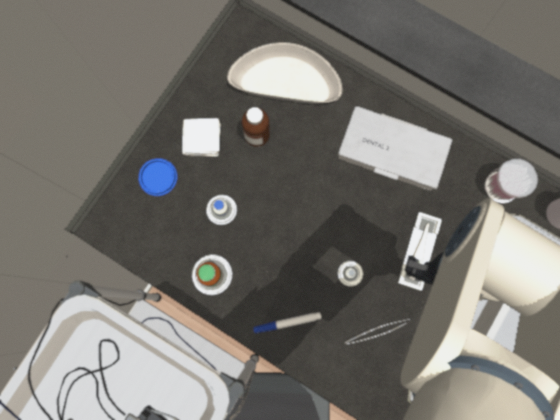

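The wrist view shows the thermometer lying flat within the rest's pocket, from (279,55) to (281,185). The top view shows all three vials upright in their own cups at (350,272), (221,209) and (210,273). Bottle and gauze have not moved, and the gripper is clear. Handing in.

```bash
python3 -c "
from plant import order
print(order.sign_off())"
```

```text
the job is handed in; nothing more can be done
None
```

The three vials are standing in their own cup holders, the thermometer is flat in its rest, the bottle and gauze were not touched, and the job is handed in; sign-off returned no verdict.

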